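Seat the keyed shaft in the pulley and hold it home

TASK

Take the steel shaft with the brass key (not the plain one) out of the wooden rack by its square head, put its round end into the upright bore of the green pulley and turn it until the key slips into the keyway. Keep pushing until the shaft's collar sits fully home on the pulley boss against the spring inside, and finish while still gripping the shaft and holding it pressed home, as if somebody were about to tighten the set screw. Leave the plain shaft and the other things on the bench alone.

Things in the scene. Friction and masses are not known exactly. Their poses are not given: they have to be found in the camera images.
- shaft_mid (a point): Keyed steel shaft, 100 mm long, 0.3 kg, upright in a rack hole. Point on its axis half-way up (50 mm above lower end); z up the shaft, x to the key side. From the lower end: round shank 20 mm diameter (end chamfered 3 mm) to 56 mm; brass key on the +x side from 22 to 52 mm, 6 mm wide, reaching 14 mm from the axis; dark collar 40 mm diameter, 56 to 64 mm; square head 64 to 100 mm.
- shaft_head (a point): Centre of the keyed shaft's square head, 32 mm above its mid point, same axes. The head is 22 x 22 mm and 36 mm high, its flats face x and y: grip it here from above. Red marks on the head's top and on the collar show the key side (+x).
- plain_mid (a point): Plain steel shaft in the other rack hole: same shape and size but with no key and no red marks; same axes, point half-way up (50 mm). A bystander: leave it standing.
- bore_mouth (a point): Centre of the mouth of the pulley's upright bore, in the flat top of its steel boss, 96 mm above the bench. z up, x to the keyway. Bore 22 mm diameter; keyway on the +x side 9 mm wide, its bottom 15.5 mm from the axis, full length. With key off the keyway the shaft stops 22 mm deep, key on the boss; fully home it is 56 mm deep, collar on the boss (its mid point 6 mm below the mouth).
- pulley: Fixed pulley, origin at the centre of the underside, axes as the bore mouth. Plywood board 150 x 130 x 12 mm with four low bolts; green V-belt pulley 108 mm diameter, up to 36 mm; steel boss about 46 mm diameter from there to 96 mm. A red mark on the pulley shows the keyway side.
- plunger (a joint): Spring plunger in the bore, moves straight down: 0 is fully up (its top 44 mm below the mouth), 0.012 m when the shaft is fully home. The spring pushes up with 6 N at 0 and 12 N at 0.012 m, so a shaft that is let go rises again.
- rack: Wooden block fixed to the bench, 80 (x) x 190 (y) x 25 mm, origin at the centre of its underside. Two blind holes 21.5 mm in diameter, 18 mm deep, at y = -50 and +50 mm; each holds one shaft.
- wrench: Steel wrench lying on the bench between rack and pulley, bystander; origin on its underside.
- tape: Yellow ring (tape roll) 90 mm in diameter, 24 mm high, bystander; origin at its underside.
- sprayer: White bottle with red cap, 60 mm in diameter, 170 mm high, bystander; origin at its underside.
- tin: Red tin 68 mm in diameter, 85 mm high, bystander; origin at its underside.
- hammer: Hammer lying on the bench, bystander; origin on its underside.
- offcut: Wooden offcut 160 x 55 x 30 mm, bystander; origin at its underside.
Mind the look-alikes: they are no part of the job. Leave any pink look-alike of the part that bears shaft_mid alone.

How it is judged:
On the way, in this order (a step that is already met when the one before it is completed fails the run):
1. the keyed shaft is lifted out of the rack in the fingers (distance of shaft_mid from where it was at the start of the episode above 0.03 m and contact force between shaft and the fingers above 1 N), for 0.1 s.
2. its round end has entered the bore (z of shaft_mid in the frame of bore_mouth below 0.042 m and horizontal distance between shaft_mid and bore_mouth below 0.005 m and angle between the z axis of shaft_mid and the z axis of bore_mouth, either way round below 0.12 rad), for 0.1 s.
3. the key has slipped into the keyway (z of shaft_mid in the frame of bore_mouth below 0.018 m and horizontal distance between shaft_mid and bore_mouth below 0.005 m and angle between the z axis of shaft_mid and the z axis of bore_mouth, either way round below 0.12 rad), for 0.1 s.
At the end, for the whole second after the job is handed in: Through the last second the keyed shaft is in the bore with its key in the keyway, collar within 2 mm of the boss, plunger pushed down at least 9.5 mm, upright within 0.08 rad and centred within 4 mm, pressed on the pulley with over 5 N and still in the fingers (over 2 N) (z of shaft_mid in the frame of bore_mouth below -0.004 m and horizontal distance between shaft_mid and bore_mouth below 0.004 m and angle between the z axis of shaft_mid and the z axis of bore_mouth, either way round below 0.08 rad and angle between the x axis of shaft_mid and the x axis of bore_mouth, either way round below 0.25 rad and value of joint plunger above 0.0095 m and contact force between shaft and the fingers above 2 N and contact force between shaft and pulley above 5 N); the arm keeps its last pose, push and grip.
It fails at once if the plain shaft is tipped or moved over 20 mm (distance of plain_mid from where it was at the start of the episode above 0.02 m).
It fails at once if another thing on the bench is moved over 30 mm (distance of any of wrench, tape, sprayer, tin, hammer, offcut from where it was at the start of the episode above 0.03 m).
It also fails if it takes over 48 s, if anything falls off the work surface, if the arm or the gripper's body presses on something with over 40 N, if the wrist force passes 120 N, or if a joint passes its speed limit or range.

ROBOT

A 6-joint arm with a two-finger parallel gripper is mounted at the origin on the work surface. World frame = base frame: x ahead of the robot, y to its left, z up, the work surface at z = 0. Lengths are in m, angles in rad, forces in N, time in s.
With the tool pointing down it reaches from about 0.375 to 0.975 m from the base axis. Payload 3.8 kg.
Tool frame: the origin (TCP) lies midway between the tips of the shut fingers; the grasp point (between the pads) lies 19 mm behind it; z points along the fingers, y is the line along which they close (so a half turn about z gives the same grasp; the last joint's range is limited). The gripper opens to 85 mm and grips with 20 to 120 N. Pads are 22 mm wide; open, the fingers measure 114 mm over their backs; the gripper's body (76 mm by 85 mm) begins 54 mm behind the grasp point. The pads swing forward as they close: fully open they stand 13 mm farther back than shut.
Start: joints at [1.068, 0.264, 1.604, -0, 1.274, -0.037], TCP at [0.303, 0.603, 0.231] pointing down, gripper open.
Joint ranges: [-2.63, 2.63], [-0.94, 2.18], [0.31, 2.57], [-1.31, 4.45], [0, 2.66], [-2.55, 2.55]. Speed limits (rad/s): [2.57, 2.57, 3.14, 3.14, 3.14, 3.14].

INTERFACE

Orientations are given as a rotation vector (axis times angle).
In Python, from workcell import bot, imaging gives the robot as it stands.
- The arm moves only by the tool step_arm, never from a script. Its argument "series" is a list of rows, each an object of numbers: "grip": the closure, from -1 (fully open) to 1 (shut); "x", "y", "z": the shift along the tool's x, y, z normalised to -1 to 1, where 1 is 500 mm; "ax", "ay", "az": the turn, a rotation vector about the tool's x, y, z normalised to -1 to 1, where 1 is 30 degrees. A call has 1 to 12 rows; each row is the pose to reach, as a shift and turn from the pose commanded when the call began, along the tool's axes at that moment; what a row does not reach only later rows make up. A row lasts 1/10 s, in which the tool goes at most 50 mm and 8.59 degrees, less where a joint would pass 70% of its speed; a pose out of reach is approached as far as the arm can. A call with a number of a shift or a turn outside -1 to 1 is refused whole. A call with a gripper value outside its range is refused whole. The fingers move at their own pace and stop on an object; "force" is the grip in N (left out, the last holds). Time passes only in rows, so rows that repeat a pose let the fingers close. It gives the time, the measured TCP pose, the force, the opening and the grip force at its end, in the units of the state.
- bot.read_state(): the state, without advancing time (a new reading comes with each control period).
- imaging.read_camera(name): name is "scene" or "top"; returns a dict with "img" (384x512x3 uint8, red, green, blue), "fx", "fy", "cx", "cy" (pixels), "R" (3x3) and "t" (3): a world point X has camera coordinates R X + t. Camera axes: x right, y down, z forward; pixel columns grow to the right and rows downward; lengths in m; the calibration is good to about 2 mm. A picture is of the moment at which its call begins. There is no depth.
- bot.finish_job(): hands the job in; it is judged then, once.
The state is a dict: "time": time; "q": joint angles; "joint_vel": joint speeds; "joint_torque": joint torques, N m; "tool_pos": TCP position; "tcp_rot": TCP orientation; "wrist_force": force on the tool from outside, world axes, zero at the start; "torque": the same for the moment, N m; "width": opening from 0.0 (shut) to 1.0 (fully open); "grip_force": force on a finger pad.
Only numpy, scipy, OpenCV 4.12 (cv2) and the standard library are available. Lean on these libraries where they do the work, as an engineer would, in place of code of your own. Each camera call takes 0.05 s, during which the arm holds its last target. There are 200 camera calls.

## Working session

There is one attempt and no reset: what is moved stays moved. The work goes in short steps, Python scripts to look and compute and a tool call to move; the robot and the scene stay as the last step left them, time stands still between calls to the robot, and variables do not carry over. Pictures are saved under pics/ and viewed, at most 10 in all, crops included, and the job is handed in when it is done.

Besides the shell and the picture viewer there is one more tool, called after ">>>" as name(argument=value, ...) on one line, values as JSON. step_arm: Moves the arm, as the interface text tells. Scaled input: -1 to 1 covers 500 mm each way for a shift and 30 degrees each way for a turn. Its arguments: {"type":"object","properties":{"series":{"type":"array","items":{"type":"object","properties":{"grip":{"type":"number"},"x":{"type":"number","minimum":-1,"maximum":1},"y":{"type":"number","minimum":-1,"maximum":1},"z":{"type":"number","minimum":-1,"maximum":1},"ax":{"type":"number","minimum":-1,"maximum":1},"ay":{"type":"number","minimum":-1,"maximum":1},"az":{"type":"number","minimum":-1,"maximum":1}}}},"force":{"type":"number"}},"required":["series"]}

```bash
mkdir -p pics; cat > h.py <<'E'
import numpy as np, cv2
from workcell import bot, imaging
def snap(n,name):
    c=imaging.read_camera(n); cv2.imwrite(f'pics/{name}.png',c['img'][...,::-1]); np.savez(f'pics/{name}.npz',**c); return c
def ray(c,u,v):
    R=np.array(c['R']);t=np.array(c['t']); d=R.T@np.array([(u-c['cx'])/c['fx'],(v-c['cy'])/c['fy'],1]); return -R.T@t,d
def at_z(c,u,v,z):
    o,d=ray(c,u,v); return o+d*(z-o[2])/d[2]
def proj(c,X):
    p=np.array(c['R'])@np.array(X)+np.array(c['t']); return c['fx']*p[0]/p[2]+c['cx'],c['fy']*p[1]/p[2]+c['cy']
E
python3 - <<'E'
from h import *
for n in ('top','scene'):
    c=snap(n,n+'0'); print(n,c['fx'],c['cx'],c['cy'],-np.array(c['R']).T@c['t'],np.round(c['R'],3).tolist())
s=bot.read_state(); print(s)
a=[cv2.imread(f'pics/{n}0.png') for n in('top','scene')]
cv2.imwrite('pics/both.png',cv2.resize(a[0],(800,600),interpolation=cv2.INTER_CUBIC))
E
```

```text
top 474.04942106150384 259.1090446768042 200.1100977479609 [ 0.50216311 -0.03096754  1.63401516] [[0.005, -1.0, 0.018], [-0.999, -0.006, -0.051], [0.051, -0.017, -0.999]]
scene 396.95753382460055 255.85185227929662 198.20503372722902 [ 1.00961802 -0.62326631  1.03581036] [[0.795, 0.607, 0.007], [0.481, -0.624, -0.616], [-0.369, 0.493, -0.788]]
{'time': 0.1, 'q': array([ 1.06808051e+00,  2.64660826e-01,  1.60520703e+00,  1.06496863e-05,
        1.27370267e+00, -3.69088872e-02]), 'joint_vel': array([-2.72978584e-04, -2.05639168e-03, -7.18277708e-04, -9.82966761e-05,
       -6.93842549e-04, -1.71524011e-04]), 'joint_torque': array([ 1.06068783e-03, -5.16708004e+01, -3.68591022e+01,  1.46586553e-04,
        6.34959593e-03,  1.52408842e-05]), 'tool_pos': array([0.30286567, 0.60251881, 0.23011439]), 'tcp_rot': array([-7.24971291e-01, -3.05624577e+00,  2.98965372e-03]), 'wrist_force': array([ 0.23811144,  0.64697869, -0.38408282]), 'torque': array([ 0.02144466, -0.03616275,  0.01732137]), 'grip_force': 0.0, 'width': 1.0015219115681426}
```

View pics/both.png

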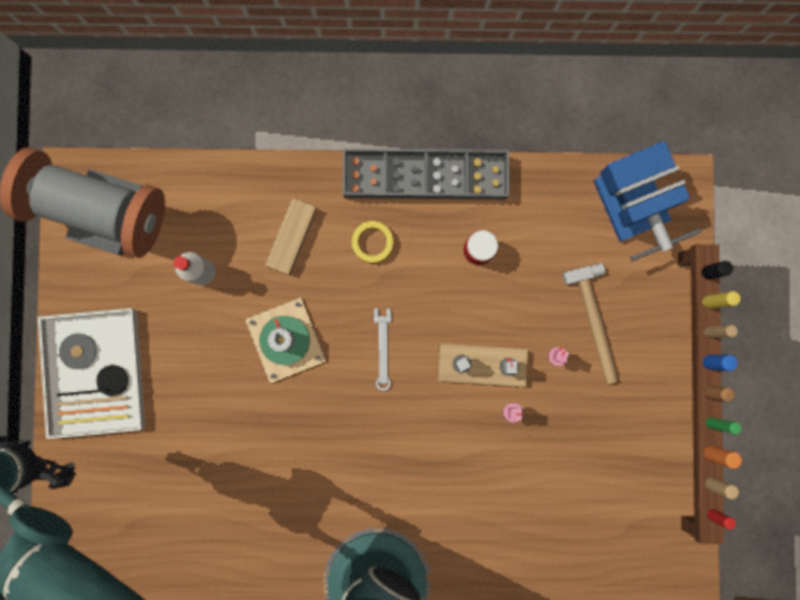

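View pics/scene0.png

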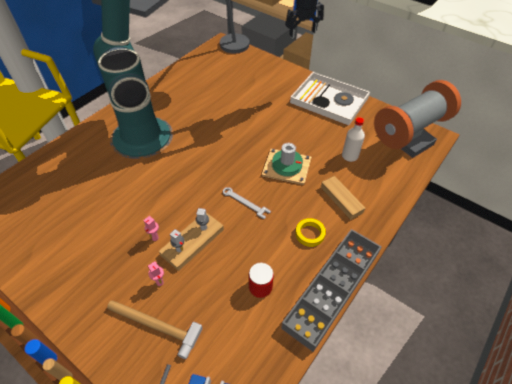

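The top view shows the rack at about (483,365) of the enlarged view. The shaft with the red mark is the right one at (511,367), the plain one is at (462,364), and two pink look-alikes stand near the rack. The pulley boss is at (280,340), with its red mark up and to the left. Next I'll enlarge crops of these.

```bash
python3 - <<'E'
from h import *
t=cv2.imread('pics/top0.png');s=cv2.imread('pics/scene0.png')
f=lambda im,x,y,w,h:cv2.resize(im[y:y+h,x:x+w],(400,300),interpolation=cv2.INTER_CUBIC)
m=np.vstack([np.hstack([f(t,300,215,40,30),f(t,160,203,40,30)]),np.hstack([f(s,155,200,60,45),f(s,258,135,60,45)])])
cv2.imwrite('pics/m.png',m)
E
```

```text
(no output)
```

View pics/m.png

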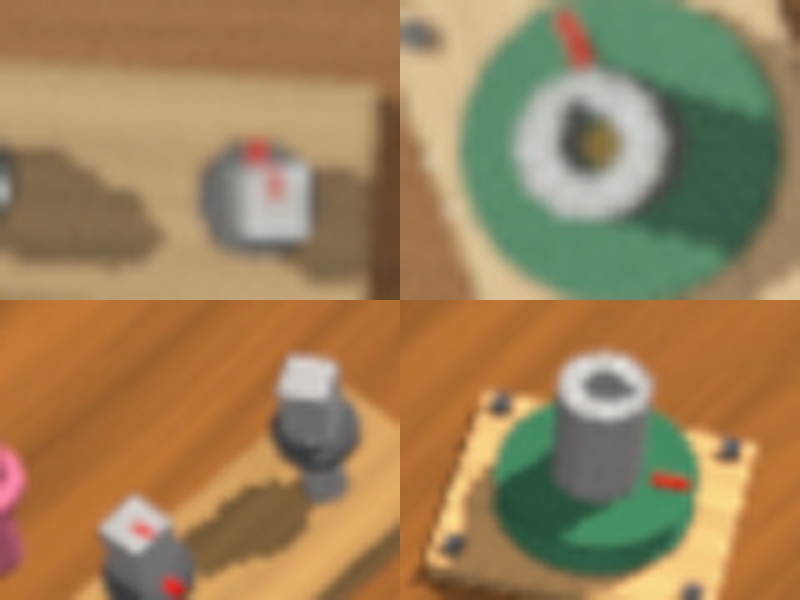

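The crops show, at 10x in the top view, the keyed head top centred near (277,202) with its marks pointing up. The boss ring is centred near (591,144), with the keyway mark running from (565,15) to (585,65). In the scene crop, the head corners are at (135,497), (172,525), (140,555) and (100,535), and the boss top is at (604,386).

```bash
python3 - <<'E'
from h import *
T=dict(np.load('pics/top0.npz'));S=dict(np.load('pics/scene0.npz'))
def tp(x,y,x0,y0): return (x+.5)/10-.5+x0,(y+.5)/10-.5+y0
def sp(x,y,x0,y0): k=60/400; return (x+.5)*k-.5+x0,(y+.5)*k-.5+y0
def full(x,y): return (x+.5)*.64-.5,(y+.5)*.64-.5
p=lambda *a:print(*[np.round(v,4) if not isinstance(v,str) else v for v in a])
hc=tp(277,202,300,215); p('head top',at_z(T,*hc,.107))
C=[at_z(S,*sp(x,y-300,155,200),.107) for x,y in [(135,497),(172,525),(140,555),(100,535)]]
p('head scene',np.mean(C,0)); 
for i in range(4):
    d=C[(i+1)%4]-C[i]; p('edge',np.linalg.norm(d),np.degrees(np.arctan2(d[1],d[0])))
p('head marks top',at_z(T,*tp(276,186,300,215),.107),at_z(T,*tp(257,152,300,215),.071))
p('head marks scene',at_z(S,*sp(143,230,155,200),.107),at_z(S,*sp(174,287,155,200),.071))
p('boss top',at_z(T,*tp(191,144,160,203),.096)); p('boss scene',at_z(S,*sp(204.5,86,258,135),.096))
a,b=at_z(T,*tp(165,15,160,203),.036),at_z(T,*tp(185,65,160,203),.036); d=a-b;p('mark',a,b,np.degrees(np.arctan2(d[1],d[0])))
p('mark scene',at_z(S,*sp(270,182,258,135),.036))
B=[at_z(T,*full(*q),.012) for q in [(247,320),(300,300),(325,358),(270,381)]]
p('board c',np.mean(B,0))
for i in range(4):
    d=B[(i+1)%4]-B[i]; p('edge',np.linalg.norm(d),np.degrees(np.arctan2(d[1],d[0])))
# scripted head top-face minAreaRect
im=cv2.resize(T['img'][215:245,300:340],None,fx=10,fy=10,interpolation=cv2.INTER_CUBIC).astype(int)
m=((im.min(2)>140)|((im[...,0]-im[...,1]>30)&(im[...,1]>110))).astype(np.uint8); m[:, :225]=0;m[:150]=0; m[250:]=0;m[:,320:]=0
sub=(np.abs(im[...,0]-im[...,2])<30)&(im[...,0]>150);
n,l,st,ce=cv2.connectedComponentsWithStats(sub.astype(np.uint8)); i=l[220,290]; c=np.argwhere(l==i)[:,::-1].astype(np.float32); print(cv2.minAreaRect(c))
R=cv2.Rodrigues(bot.read_state()['tcp_rot'])[0];print(R.round(3))
E
```

```text
head top [ 0.4701 -0.2775  0.107 ]
head scene [ 0.4731 -0.2787  0.107 ]
edge 0.022 -1.6471
edge 0.0187 -90.529
edge 0.0202 -171.2436
edge 0.0225 94.6688
head marks top [ 0.4752 -0.2772  0.107 ] [ 0.4857 -0.2767  0.071 ]
head marks scene [ 0.4759 -0.2778  0.107 ] [ 0.4858 -0.2771  0.071 ]
boss top [0.525  0.2024 0.096 ]
boss scene [0.5245 0.2013 0.096 ]
mark [0.5692 0.2208 0.036 ] [0.5524 0.2139 0.036 ] 22.462
mark scene [0.56   0.2169 0.036 ]
board c [0.5254 0.2019 0.012 ]
edge 0.1232 -68.838
edge 0.1383 -156.1272
edge 0.1292 113.0204
edge 0.1424 21.4145
((274.0, 197.0), (74.0, 80.0), 0.0)
[[-0.893  0.449 -0.001]
 [ 0.449  0.893 -0.002]
 [ 0.    -0.002 -1.   ]]
```

>>> step_arm(series=[{"x": -0.545, "y": -0.71, "az": 1, "grip": -1}, {"x": -0.545, "y": -0.71, "az": 1, "grip": -1}, {"x": -0.545, "y": -0.71, "az": 1, "grip": -1}, {"x": -0.545, "y": -0.71, "az": 1, "grip": -1}, {"x": -0.545, "y": -0.71, "az": 1, "grip": -1}, {"x": -0.545, "y": -0.71, "az": 1, "grip": -1}, {"x": -0.545, "y": -0.71, "az": 1, "grip": -1}, {"x": -0.545, "y": -0.71, "az": 1, "grip": -1}, {"x": -0.545, "y": -0.71, "az": 1, "grip": -1}, {"x": -0.545, "y": -0.71, "az": 1, "grip": -1}, {"x": -0.545, "y": -0.71, "az": 1, "grip": -1}])

```text
validation failed for argument at $.se...
```

```bash
cat >> h.py <<'E'
def plan(pos,yaw):
    "normalised tool-axis shift and turn to a tool-down pose with tool y at world yaw (deg)"
    s=bot.read_state(); R=cv2.Rodrigues(s['tcp_rot'])[0]; a=np.radians(yaw)
    y=np.array([np.cos(a),np.sin(a),0]); z=np.array([0,0,-1.]); G=np.c_[np.cross(y,z),y,z]
    r=cv2.Rodrigues(R.T@G)[0].ravel()
    print('t',round(s['time'],2),'pos',s['tool_pos'].round(4),'yaw',np.degrees(np.arctan2(R[1,1],R[0,1])).round(2),'F',s['wrist_force'].round(1),'w',round(s['width'],3),'gf',round(s['grip_force'],1),'q',s['q'].round(2))
    print('shift',(R.T@(np.array(pos)-s['tool_pos'])/.5).round(4),'turn',(np.degrees(r)/30).round(3))
E
python3 -c "
from h import *
plan([.471,-.278,.2],2)"
```

```text
t 0.1 pos [0.3029 0.6025 0.2301] yaw 63.31 F [ 0.2  0.6 -0.4] w 1.002 gf 0.0 q [ 1.07  0.26  1.61  0.    1.27 -0.04]
shift [-1.0914 -1.4223  0.0629] turn [-3.000e-03  2.000e-03  2.044e+00]
```

The call was refused as invalid. I'll send one short row with every field set, to see which format it accepts.

>>> step_arm(series=[{"x": -0.08, "y": -0.08, "z": 0.0, "ax": 0.0, "ay": 0.0, "az": 0.2, "grip": -1.0}])

```text
time: 0.2
tool_pos: [0.3174, 0.5587, 0.2298]
tcp_rot: [-0.881, -3.014, -0.001]
wrist_force: [0.8, -0.4, 0.9]
width: 1.001
grip_force: 0.0
```

>>> step_arm(series=[{"x": -0.57, "y": -0.61, "z": 0.0, "ax": 0.0, "ay": 0.0, "az": 0.9, "grip": -1.0}, {"x": -0.57, "y": -0.61, "z": 0.0, "ax": 0.0, "ay": 0.0, "az": 0.9, "grip": -1.0}, {"x": -0.57, "y": -0.61, "z": 0.0, "ax": 0.0, "ay": 0.0, "az": 0.9, "grip": -1.0}, {"x": -0.57, "y": -0.61, "z": 0.0, "ax": 0.0, "ay": 0.0, "az": 0.9, "grip": -1.0}, {"x": -0.57, "y": -0.61, "z": 0.0, "ax": 0.0, "ay": 0.0, "az": 0.9, "grip": -1.0}, {"x": -0.57, "y": -0.61, "z": 0.0, "ax": 0.0, "ay": 0.0, "az": 0.9, "grip": -1.0}, {"x": -0.57, "y": -0.61, "z": 0.0, "ax": 0.0, "ay": 0.0, "az": 0.9, "grip": -1.0}, {"x": -0.57, "y": -0.61, "z": 0.0, "ax": 0.0, "ay": 0.0, "az": 0.9, "grip": -1.0}, {"x": -0.57, "y": -0.61, "z": 0.0, "ax": 0.0, "ay": 0.0, "az": 0.9, "grip": -1.0}, {"x": -0.57, "y": -0.61, "z": 0.0, "ax": 0.0, "ay": 0.0, "az": 0.9, "grip": -1.0}])

```text
time: 1.2
tool_pos: [0.394, 0.1426, 0.2309]
tcp_rot: [1.569, 2.721, -0.001]
wrist_force: [-0.3, 0.3, -0.0]
width: 1.001
grip_force: 0.0
```

```bash
python3 -c "
from h import *
plan([.471,-.278,.2],2)"
```

```text
t 1.2 pos [0.394  0.1426 0.2309] yaw 30.06 F [-0.3  0.3 -0. ] w 1.001 gf 0.0 q [ 0.29 -0.24  2.11 -0.    1.27 -0.24]
shift [-0.8053 -0.288   0.0624] turn [-0.001  0.001  0.935]
```

>>> step_arm(series=[{"x": -0.805, "y": -0.288, "z": 0.06, "ax": 0.0, "ay": 0.0, "az": 0.935, "grip": -1.0}, {"x": -0.805, "y": -0.288, "z": 0.06, "ax": 0.0, "ay": 0.0, "az": 0.935, "grip": -1.0}, {"x": -0.805, "y": -0.288, "z": 0.06, "ax": 0.0, "ay": 0.0, "az": 0.935, "grip": -1.0}, {"x": -0.805, "y": -0.288, "z": 0.06, "ax": 0.0, "ay": 0.0, "az": 0.935, "grip": -1.0}, {"x": -0.805, "y": -0.288, "z": 0.06, "ax": 0.0, "ay": 0.0, "az": 0.935, "grip": -1.0}, {"x": -0.805, "y": -0.288, "z": 0.06, "ax": 0.0, "ay": 0.0, "az": 0.935, "grip": -1.0}, {"x": -0.805, "y": -0.288, "z": 0.06, "ax": 0.0, "ay": 0.0, "az": 0.935, "grip": -1.0}, {"x": -0.805, "y": -0.288, "z": 0.06, "ax": 0.0, "ay": 0.0, "az": 0.935, "grip": -1.0}, {"x": -0.805, "y": -0.288, "z": 0.06, "ax": 0.0, "ay": 0.0, "az": 0.935, "grip": -1.0}, {"x": -0.805, "y": -0.288, "z": 0.06, "ax": 0.0, "ay": 0.0, "az": 0.935, "grip": -1.0}, {"x": -0.805, "y": -0.288, "z": 0.06, "ax": 0.0, "ay": 0.0, "az": 0.935, "grip": -1.0}])

```text
time: 2.3
tool_pos: [0.4731, -0.2744, 0.2004]
tcp_rot: [-2.176, -2.263, -0.001]
wrist_force: [0.2, 0.6, 0.1]
width: 1.002
grip_force: 0.0
```

```bash
python3 - <<'E'
from h import *
plan([.471,-.278,.074],2)
s=snap('scene','s1')['img']; t=snap('top','t1')['img']
f=lambda im,x,y,w,h:cv2.resize(im[y:y+h,x:x+w],(400,400),interpolation=cv2.INTER_CUBIC)
cv2.imwrite('pics/m1.png',np.hstack([f(s,130,160,100,100),f(t,270,190,100,100)])[...,::-1])
E
```

```text
t 2.3 pos [ 0.4731 -0.2744  0.2004] yaw 2.23 F [0.2 0.6 0.1] w 1.002 gf 0.0 q [-0.57  0.05  1.91  0.    1.19 -0.61]
shift [-0.0074 -0.0042  0.2529] turn [-0.002 -0.003  0.008]
```

View pics/m1.png

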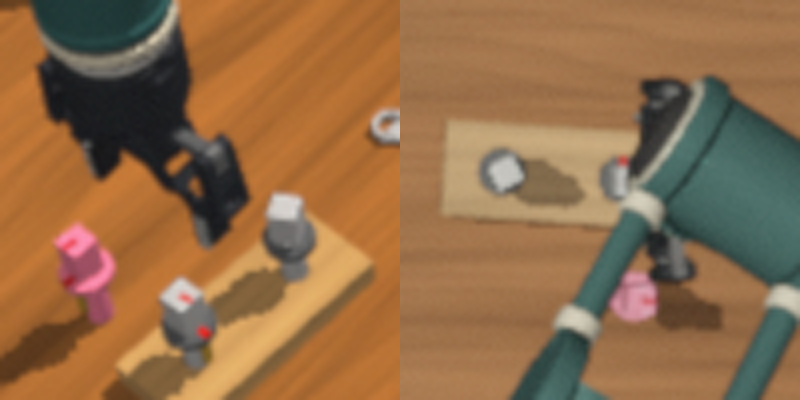

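The gripper is above the keyed shaft, with the fingers spread along world x. That keeps them clear of both the plain shaft and the pink part. I'll descend partway and settle there.

>>> step_arm(series=[{"x": 0.0, "y": 0.0, "z": 0.1, "ax": 0.0, "ay": 0.0, "az": 0.0, "grip": -1.0}, {"x": 0.0, "y": 0.0, "z": 0.12, "ax": 0.0, "ay": 0.0, "az": 0.0, "grip": -1.0}, {"x": 0.0, "y": 0.0, "z": 0.12, "ax": 0.0, "ay": 0.0, "az": 0.0, "grip": -1.0}, {"x": 0.0, "y": 0.0, "z": 0.12, "ax": 0.0, "ay": 0.0, "az": 0.0, "grip": -1.0}])

```text
time: 2.8
tool_pos: [0.4734, -0.2746, 0.1423]
tcp_rot: [2.175, 2.266, 0.0]
wrist_force: [0.4, -0.5, 0.0]
width: 1.001
grip_force: 0.0
```

```bash
python3 -c "
from h import *
plan([.471,-.278,.074],2)"
```

```text
t 2.8 pos [ 0.4734 -0.2746  0.1423] yaw 2.33 F [ 0.4 -0.5  0. ] w 1.001 gf 0.0 q [-0.57  0.1   1.97  0.    1.07 -0.61]
shift [-0.0066 -0.0051  0.1366] turn [0.001 0.001 0.011]
```

>>> step_arm(series=[{"x": -0.007, "y": -0.004, "z": 0.04, "ax": 0.0, "ay": 0.0, "az": 0.01, "grip": -1.0}, {"x": -0.007, "y": -0.004, "z": 0.08, "ax": 0.0, "ay": 0.0, "az": 0.01, "grip": -1.0}, {"x": -0.007, "y": -0.004, "z": 0.12, "ax": 0.0, "ay": 0.0, "az": 0.01, "grip": -1.0}, {"x": -0.007, "y": -0.004, "z": 0.134, "ax": 0.0, "ay": 0.0, "az": 0.01, "grip": -1.0}, {"x": -0.007, "y": -0.004, "z": 0.134, "ax": 0.0, "ay": 0.0, "az": 0.01, "grip": -1.0}, {"x": -0.007, "y": -0.004, "z": 0.134, "ax": 0.0, "ay": 0.0, "az": 0.01, "grip": -1.0}])

```text
time: 3.4
tool_pos: [0.4721, -0.2793, 0.076]
tcp_rot: [2.181, 2.258, 0.001]
wrist_force: [0.2, 0.0, -0.1]
width: 1.0
grip_force: 0.0
```

>>> step_arm(force=60, series=[{"x": 0.0, "y": 0.0, "z": 0.0, "ax": 0.0, "ay": 0.0, "az": 0.0, "grip": 1.0}, {"x": 0.0, "y": 0.0, "z": 0.0, "ax": 0.0, "ay": 0.0, "az": 0.0, "grip": 1.0}, {"x": 0.0, "y": 0.0, "z": 0.0, "ax": 0.0, "ay": 0.0, "az": 0.0, "grip": 1.0}, {"x": 0.0, "y": 0.0, "z": 0.0, "ax": 0.0, "ay": 0.0, "az": 0.0, "grip": 1.0}, {"x": 0.0, "y": 0.0, "z": 0.0, "ax": 0.0, "ay": 0.0, "az": 0.0, "grip": 1.0}, {"x": 0.0, "y": 0.0, "z": 0.0, "ax": 0.0, "ay": 0.0, "az": 0.0, "grip": 1.0}, {"x": 0.0, "y": 0.0, "z": 0.0, "ax": 0.0, "ay": 0.0, "az": 0.0, "grip": 1.0}, {"x": 0.0, "y": 0.0, "z": 0.0, "ax": 0.0, "ay": 0.0, "az": 0.0, "grip": 1.0}, {"x": 0.0, "y": 0.0, "z": 0.0, "ax": 0.0, "ay": 0.0, "az": 0.0, "grip": 1.0}, {"x": 0.0, "y": 0.0, "z": 0.0, "ax": 0.0, "ay": 0.0, "az": 0.0, "grip": 1.0}])

```text
time: 4.4
tool_pos: [0.4708, -0.2789, 0.0747]
tcp_rot: [-2.183, -2.259, 0.001]
wrist_force: [-2.8, 0.8, 5.5]
width: 0.243
grip_force: 58.8
```

```bash
python3 -c "
from h import *
plan([.471,-.278,.21],2)"
```

```text
t 4.4 pos [ 0.4708 -0.2789  0.0747] yaw 1.97 F [-2.8  0.8  5.5] w 0.243 gf 58.8 q [-0.58  0.18  2.02 -0.    0.94 -0.61]
shift [ 0.0016  0.0003 -0.2707] turn [-0.001  0.    -0.001]
```

The grip is firm at 0.243 × 85 mm ≈ 21 mm. Now I'll lift it straight up.

>>> step_arm(force=100, series=[{"x": 0.0, "y": 0.0, "z": -0.02, "ax": 0.0, "ay": 0.0, "az": 0.0, "grip": 1.0}, {"x": 0.0, "y": 0.0, "z": -0.06, "ax": 0.0, "ay": 0.0, "az": 0.0, "grip": 1.0}, {"x": 0.0, "y": 0.0, "z": -0.12, "ax": 0.0, "ay": 0.0, "az": 0.0, "grip": 1.0}, {"x": 0.0, "y": 0.0, "z": -0.2, "ax": 0.0, "ay": 0.0, "az": 0.0, "grip": 1.0}, {"x": 0.0, "y": 0.0, "z": -0.29, "ax": 0.0, "ay": 0.0, "az": 0.0, "grip": 1.0}, {"x": 0.0, "y": 0.0, "z": -0.29, "ax": 0.0, "ay": 0.0, "az": 0.0, "grip": 1.0}, {"x": 0.0, "y": 0.0, "z": -0.29, "ax": 0.0, "ay": 0.0, "az": 0.0, "grip": 1.0}])

```text
time: 5.1
tool_pos: [0.4716, -0.2789, 0.2204]
tcp_rot: [2.181, 2.257, 0.001]
wrist_force: [-0.8, 0.4, -4.7]
width: 0.239
grip_force: 99.1
```

```bash
python3 - <<'E'
from h import *
plan([.525,.202,.22],22.3)
s=snap('scene','s2')['img']
cv2.imwrite('pics/m2.png',cv2.resize(s[120:240,130:250],(600,600),interpolation=cv2.INTER_CUBIC)[...,::-1])
E
```

```text
t 5.1 pos [ 0.4716 -0.2789  0.2204] yaw 1.96 F [-0.8  0.4 -4.7] w 0.239 gf 99.1 q [-0.58  0.03  1.89  0.    1.22 -0.61]
shift [ 9.575e-01  1.397e-01 -1.000e-04] turn [ 0.004  0.003 -0.678]
```

View pics/m2.png

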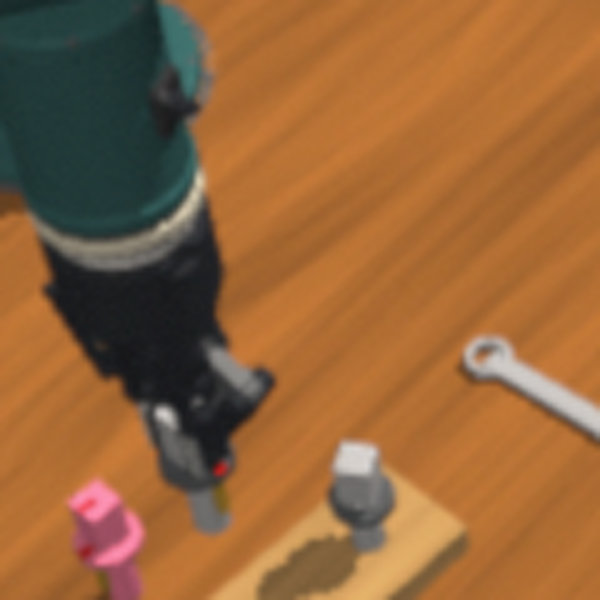

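The shaft hangs upright in the fingers, with its red mark at (220,468) facing the +x side, and the plain shaft still stands. Next I'll carry it to a point above the pulley.

>>> step_arm(series=[{"x": 0.06, "y": 0.01, "z": 0.0, "ax": 0.0, "ay": 0.0, "az": -0.05, "grip": 1.0}, {"x": 0.15, "y": 0.022, "z": 0.0, "ax": 0.0, "ay": 0.0, "az": -0.11, "grip": 1.0}, {"x": 0.25, "y": 0.036, "z": 0.0, "ax": 0.0, "ay": 0.0, "az": -0.18, "grip": 1.0}, {"x": 0.35, "y": 0.05, "z": 0.0, "ax": 0.0, "ay": 0.0, "az": -0.25, "grip": 1.0}, {"x": 0.45, "y": 0.065, "z": 0.0, "ax": 0.0, "ay": 0.0, "az": -0.32, "grip": 1.0}, {"x": 0.55, "y": 0.08, "z": 0.0, "ax": 0.0, "ay": 0.0, "az": -0.39, "grip": 1.0}, {"x": 0.65, "y": 0.095, "z": 0.0, "ax": 0.0, "ay": 0.0, "az": -0.46, "grip": 1.0}, {"x": 0.75, "y": 0.11, "z": 0.0, "ax": 0.0, "ay": 0.0, "az": -0.53, "grip": 1.0}, {"x": 0.84, "y": 0.123, "z": 0.0, "ax": 0.0, "ay": 0.0, "az": -0.6, "grip": 1.0}, {"x": 0.91, "y": 0.134, "z": 0.0, "ax": 0.0, "ay": 0.0, "az": -0.65, "grip": 1.0}, {"x": 0.957, "y": 0.14, "z": 0.0, "ax": 0.0, "ay": 0.0, "az": -0.68, "grip": 1.0}, {"x": 0.957, "y": 0.14, "z": 0.0, "ax": 0.0, "ay": 0.0, "az": -0.68, "grip": 1.0}])

```text
time: 6.35
tool_pos: [0.5226, 0.2046, 0.2158]
tcp_rot: [-1.741, -2.61, 0.005]
wrist_force: [-0.3, -0.5, -2.4]
width: 0.241
grip_force: 98.8
```

>>> step_arm(series=[{"x": 0.0, "y": 0.0, "z": 0.0, "ax": 0.0, "ay": 0.0, "az": 0.0, "grip": 1.0}, {"x": 0.0, "y": 0.0, "z": 0.0, "ax": 0.0, "ay": 0.0, "az": 0.0, "grip": 1.0}, {"x": 0.0, "y": 0.0, "z": 0.0, "ax": 0.0, "ay": 0.0, "az": 0.0, "grip": 1.0}])

```text
time: 6.65
tool_pos: [0.5241, 0.2006, 0.2184]
tcp_rot: [-1.75, -2.608, 0.002]
wrist_force: [0.2, -0.6, -3.3]
width: 0.24
grip_force: 98.8
```

```bash
python3 - <<'E'
from h import *
plan([.525,.202,.18],22.3)
s=snap('scene','s3')['img'];t=snap('top','t3')['img']
f=lambda im,x,y,w,h:cv2.resize(im[y:y+h,x:x+w],(400,600),interpolation=cv2.INTER_CUBIC)
cv2.imwrite('pics/m3.png',np.hstack([f(s,253,95,70,105),f(t,145,165,70,105)])[...,::-1])
E
```

```text
t 6.65 pos [0.5241 0.2006 0.2184] yaw 22.28 F [ 0.2 -0.6 -3.3] w 0.24 gf 98.8 q [ 0.32  0.06  1.86 -0.    1.22 -0.07]
shift [0.0019 0.0029 0.0768] turn [-0.003  0.    -0.001]
```

View pics/m3.png

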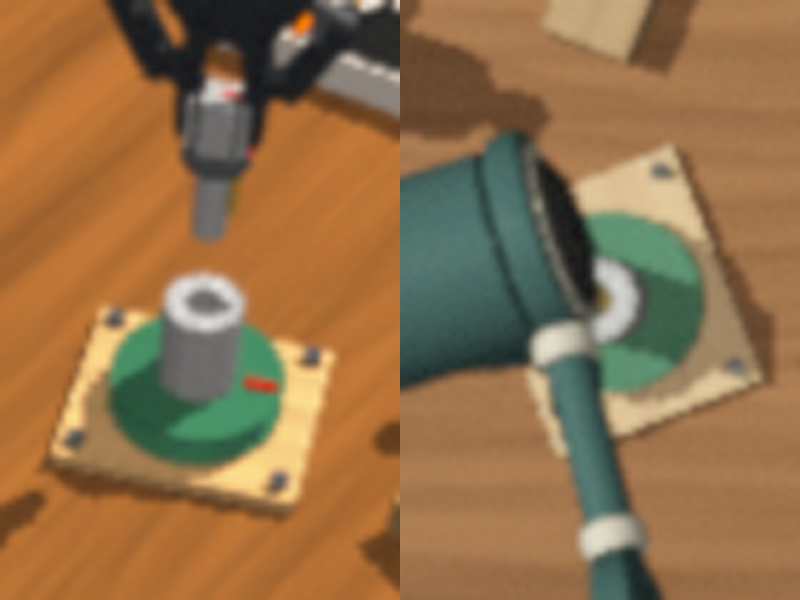

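In the scene crop the shaft tip hangs near (209,235), just above the boss mouth at (204,302), and its key faces the red keyway mark. I'll compare this with the model projection.

```bash
python3 - <<'E'
from h import *
S=dict(np.load('pics/s3.npz')); k=400/70
def crop(X): u,v=proj(S,X); return round((u-253+.5)*k-.5,1),round((v-95+.5)*k-.5,1)
def circ(x,y,z,r): 
    P=np.array([crop([x+r*np.cos(a),y+r*np.sin(a),z]) for a in np.linspace(0,6.28,60)]); return P.min(0),P.max(0)
x,y=.5241,.2006
print('tip',crop([x,y,.1507]),circ(x,y,.1507,.007),'shank mid',circ(x,y,.168,.01),'collar top z',circ(x,y,.2147,.02))
print('boss',circ(.525,.202,.096,.023),'base',circ(.525,.202,.05,.023))
# intensity profiles
g=cv2.cvtColor(S['img'],cv2.COLOR_RGB2LAB).astype(int)
for r in (129,131,133,144,146,148,154,156,158): print(r,(r-95+.5)*k//1,[tuple(S['img'][r,c]) [2] for c in range(278,300)])
E
```

```text
tip (np.float64(209.3), np.float64(233.3)) (array([196.9, 224.8]), array([221.7, 241.8])) shank mid (array([193.7, 198.2]), array([229.4, 222.7])) collar top z (array([181.1, 121.7]), array([254.7, 170.8]))
boss (array([165.8, 274.3]), array([244.5, 330.1])) base (array([161.3, 329.3]), array([237.9, 384.8]))
129 197.0 [np.uint8(54), np.uint8(55), np.uint8(56), np.uint8(55), np.uint8(51), np.uint8(50), np.uint8(50), np.uint8(51), np.uint8(60), np.uint8(83), np.uint8(99), np.uint8(106), np.uint8(108), np.uint8(104), np.uint8(86), np.uint8(56), np.uint8(43), np.uint8(49), np.uint8(51), np.uint8(50), np.uint8(51), np.uint8(51)]
131 208.0 [np.uint8(55), np.uint8(53), np.uint8(51), np.uint8(49), np.uint8(50), np.uint8(51), np.uint8(52), np.uint8(55), np.uint8(67), np.uint8(89), np.uint8(101), np.uint8(106), np.uint8(106), np.uint8(103), np.uint8(82), np.uint8(52), np.uint8(45), np.uint8(51), np.uint8(51), np.uint8(51), np.uint8(53), np.uint8(53)]
133 220.0 [np.uint8(51), np.uint8(50), np.uint8(48), np.uint8(50), np.uint8(54), np.uint8(53), np.uint8(52), np.uint8(56), np.uint8(71), np.uint
[... 1480 characters left out ...]
, np.uint8(101), np.uint8(91)]
156 351.0 [np.uint8(101), np.uint8(99), np.uint8(96), np.uint8(88), np.uint8(92), np.uint8(95), np.uint8(99), np.uint8(105), np.uint8(108), np.uint8(107), np.uint8(106), np.uint8(108), np.uint8(106), np.uint8(106), np.uint8(107), np.uint8(109), np.uint8(111), np.uint8(106), np.uint8(102), np.uint8(102), np.uint8(102), np.uint8(102)]
158 362.0 [np.uint8(93), np.uint8(77), np.uint8(71), np.uint8(81), np.uint8(93), np.uint8(96), np.uint8(100), np.uint8(105), np.uint8(106), np.uint8(106), np.uint8(107), np.uint8(107), np.uint8(106), np.uint8(107), np.uint8(107), np.uint8(111), np.uint8(108), np.uint8(104), np.uint8(103), np.uint8(103), np.uint8(102), np.uint8(102)]
```

The shaft and boss agree with the model to about 0.3 mm. I'll correct by roughly 1–1.5 mm and go down to just above the mouth.

>>> step_arm(series=[{"x": 0.002, "y": 0.003, "z": 0.03, "ax": 0.0, "ay": 0.0, "az": 0.0, "grip": 1.0}, {"x": 0.002, "y": 0.003, "z": 0.07, "ax": 0.0, "ay": 0.0, "az": 0.0, "grip": 1.0}, {"x": 0.002, "y": 0.003, "z": 0.096, "ax": 0.0, "ay": 0.0, "az": 0.0, "grip": 1.0}, {"x": 0.002, "y": 0.003, "z": 0.096, "ax": 0.0, "ay": 0.0, "az": 0.0, "grip": 1.0}, {"x": 0.002, "y": 0.003, "z": 0.096, "ax": 0.0, "ay": 0.0, "az": 0.0, "grip": 1.0}, {"x": 0.002, "y": 0.003, "z": 0.096, "ax": 0.0, "ay": 0.0, "az": 0.0, "grip": 1.0}])

```text
time: 7.35
tool_pos: [0.5263, 0.2036, 0.1722]
tcp_rot: [1.748, 2.609, 0.002]
wrist_force: [0.4, -1.1, -3.6]
width: 0.243
grip_force: 98.7
```

```bash
python3 -c "
from h import *
plan([.525,.202,.15],22.3)"
```

```text
t 7.35 pos [0.5263 0.2036 0.1722] yaw 22.36 F [ 0.4 -1.1 -3.6] w 0.243 gf 98.7 q [ 0.32  0.1   1.91  0.    1.13 -0.07]
shift [-0.002  -0.0037  0.0443] turn [0.003 0.    0.002]
```

```bash
python3 - <<'E'
from h import *
P=[]
for i in range(6):
    c=imaging.read_camera('scene'); P.append(bot.read_state()['tool_pos'])
print(np.round(P,4),np.mean(P,0).round(4))
cv2.imwrite('pics/m4.png',cv2.resize(c['img'][105:180,253:323],(560,600),interpolation=cv2.INTER_CUBIC)[...,::-1])
for r in (139,140,141,142,148,150,152): print(r,[int(c['img'][r,x][2]) for x in range(278,300)])
E
```

```text
[[0.5264 0.2037 0.1724]
 [0.5264 0.2037 0.1725]
 [0.5263 0.2036 0.1724]
 [0.5262 0.2036 0.1722]
 [0.526  0.2036 0.1721]
 [0.5259 0.2035 0.1719]] [0.5262 0.2036 0.1722]
139 [54, 54, 53, 55, 53, 52, 50, 50, 56, 81, 98, 104, 108, 105, 86, 56, 42, 49, 54, 51, 52, 52]
140 [54, 53, 53, 51, 52, 50, 51, 52, 57, 82, 100, 106, 108, 104, 80, 50, 41, 51, 52, 52, 50, 53]
141 [53, 52, 50, 49, 50, 48, 50, 53, 62, 83, 100, 106, 108, 104, 80, 51, 46, 50, 50, 51, 51, 54]
142 [54, 52, 50, 48, 49, 54, 63, 74, 75, 89, 100, 105, 107, 104, 83, 59, 50, 51, 52, 53, 54, 53]
148 [54, 54, 61, 106, 158, 150, 132, 117, 106, 105, 107, 108, 105, 116, 133, 172, 193, 151, 86, 56, 51, 50]
150 [107, 91, 87, 87, 97, 110, 117, 118, 121, 143, 159, 174, 183, 197, 197, 197, 174, 119, 70, 52, 49, 52]
152 [103, 103, 102, 92, 93, 98, 102, 109, 119, 159, 190, 191, 182, 168, 144, 125, 119, 109, 96, 84, 71, 59]
```

View pics/m4.png

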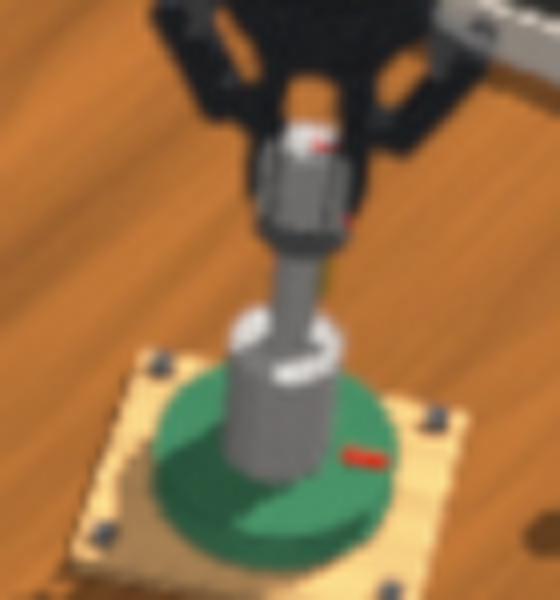

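The tip hangs just above the mouth, about 1.5 mm off toward +x+y, and both the image and the arm reading agree on this. I'll correct it and enter about 12 mm.

>>> step_arm(series=[{"x": -0.002, "y": -0.003, "z": 0.0, "ax": 0.0, "ay": 0.0, "az": 0.0, "grip": 1.0}, {"x": -0.002, "y": -0.003, "z": 0.0, "ax": 0.0, "ay": 0.0, "az": 0.0, "grip": 1.0}, {"x": -0.002, "y": -0.003, "z": 0.008, "ax": 0.0, "ay": 0.0, "az": 0.0, "grip": 1.0}, {"x": -0.002, "y": -0.003, "z": 0.016, "ax": 0.0, "ay": 0.0, "az": 0.0, "grip": 1.0}, {"x": -0.002, "y": -0.003, "z": 0.024, "ax": 0.0, "ay": 0.0, "az": 0.0, "grip": 1.0}, {"x": -0.002, "y": -0.003, "z": 0.03, "ax": 0.0, "ay": 0.0, "az": 0.0, "grip": 1.0}, {"x": -0.002, "y": -0.003, "z": 0.03, "ax": 0.0, "ay": 0.0, "az": 0.0, "grip": 1.0}])

```text
time: 8.35
tool_pos: [0.5243, 0.2018, 0.1555]
tcp_rot: [-1.748, -2.61, 0.001]
wrist_force: [0.5, -0.5, -4.1]
width: 0.243
grip_force: 99.0
```

```bash
python3 -c "
from h import *
plan([.525,.202,.145],22.3)"
```

```text
t 8.35 pos [0.5243 0.2018 0.1555] yaw 22.37 F [ 0.5 -0.5 -4.1] w 0.243 gf 99.0 q [ 0.32  0.11  1.93 -0.    1.1  -0.07]
shift [-0.0002  0.0015  0.0209] turn [-0.002  0.     0.002]
```

There is no contact force at 8 mm depth, so the tip is in the bore. I'll go a little deeper, still above the point where the key meets the boss.

>>> step_arm(series=[{"x": 0.0, "y": 0.001, "z": 0.008, "ax": 0.0, "ay": 0.0, "az": 0.0, "grip": 1.0}, {"x": 0.0, "y": 0.001, "z": 0.016, "ax": 0.0, "ay": 0.0, "az": 0.0, "grip": 1.0}, {"x": 0.0, "y": 0.001, "z": 0.016, "ax": 0.0, "ay": 0.0, "az": 0.0, "grip": 1.0}, {"x": 0.0, "y": 0.001, "z": 0.016, "ax": 0.0, "ay": 0.0, "az": 0.0, "grip": 1.0}])

```text
time: 8.75
tool_pos: [0.5248, 0.202, 0.148]
tcp_rot: [-1.748, -2.61, 0.001]
wrist_force: [-0.4, -0.3, -4.3]
width: 0.24
grip_force: 98.8
```

>>> step_arm(series=[{"x": 0.0, "y": 0.0, "z": 0.006, "ax": 0.0, "ay": 0.0, "az": 0.0, "grip": 1.0}, {"x": 0.0, "y": 0.0, "z": 0.012, "ax": 0.0, "ay": 0.0, "az": 0.0, "grip": 1.0}, {"x": 0.0, "y": 0.0, "z": 0.018, "ax": 0.0, "ay": 0.0, "az": 0.0, "grip": 1.0}, {"x": 0.0, "y": 0.0, "z": 0.02, "ax": 0.0, "ay": 0.0, "az": 0.0, "grip": 1.0}, {"x": 0.0, "y": 0.0, "z": 0.02, "ax": 0.0, "ay": 0.0, "az": 0.0, "grip": 1.0}])

```text
time: 9.25
tool_pos: [0.5248, 0.202, 0.1379]
tcp_rot: [-1.748, -2.61, 0.001]
wrist_force: [-0.7, 1.3, -3.8]
width: 0.24
grip_force: 98.8
```

```bash
python3 -c "
from h import *
plan([.525,.202,.1077],22.3)"
```

```text
t 9.25 pos [0.5248 0.202  0.1379] yaw 22.36 F [-0.7  1.3 -3.8] w 0.24 gf 98.8 q [ 0.32  0.13  1.94 -0.    1.07 -0.07]
shift [-0.0001  0.0005  0.0604] turn [-0.001 -0.     0.002]
```

The shaft is at about 26 mm depth with no contact, so the key is entering the keyway. I'll keep going in modest steps.

>>> step_arm(series=[{"x": 0.0, "y": 0.0, "z": 0.006, "ax": 0.0, "ay": 0.0, "az": 0.0, "grip": 1.0}, {"x": 0.0, "y": 0.0, "z": 0.012, "ax": 0.0, "ay": 0.0, "az": 0.0, "grip": 1.0}, {"x": 0.0, "y": 0.0, "z": 0.018, "ax": 0.0, "ay": 0.0, "az": 0.0, "grip": 1.0}, {"x": 0.0, "y": 0.0, "z": 0.024, "ax": 0.0, "ay": 0.0, "az": 0.0, "grip": 1.0}, {"x": 0.0, "y": 0.0, "z": 0.024, "ax": 0.0, "ay": 0.0, "az": 0.0, "grip": 1.0}])

```text
time: 9.75
tool_pos: [0.5245, 0.2019, 0.1255]
tcp_rot: [-1.748, -2.609, 0.002]
wrist_force: [0.3, -0.3, -3.4]
width: 0.244
grip_force: 98.8
```

>>> step_arm(force=120, series=[{"x": 0.0, "y": 0.0, "z": 0.006, "ax": 0.0, "ay": 0.0, "az": 0.0, "grip": 1.0}, {"x": 0.0, "y": 0.0, "z": 0.012, "ax": 0.0, "ay": 0.0, "az": 0.0, "grip": 1.0}, {"x": 0.0, "y": 0.0, "z": 0.018, "ax": 0.0, "ay": 0.0, "az": 0.0, "grip": 1.0}, {"x": 0.0, "y": 0.0, "z": 0.024, "ax": 0.0, "ay": 0.0, "az": 0.0, "grip": 1.0}, {"x": 0.0, "y": 0.0, "z": 0.024, "ax": 0.0, "ay": 0.0, "az": 0.0, "grip": 1.0}, {"x": 0.0, "y": 0.0, "z": 0.024, "ax": 0.0, "ay": 0.0, "az": 0.0, "grip": 1.0}])

```text
time: 10.35
tool_pos: [0.5253, 0.2022, 0.115]
tcp_rot: [1.748, 2.61, 0.001]
wrist_force: [-2.3, -1.0, 4.5]
width: 0.237
grip_force: 119.1
```

```bash
python3 -c "
from h import *
plan([.525,.202,.1077],22.3)"
```

```text
t 10.35 pos [0.5253 0.2022 0.115 ] yaw 22.36 F [-2.3 -1.   4.5] w 0.237 gf 119.1 q [ 0.32  0.15  1.96 -0.    1.02 -0.07]
shift [-0.0001 -0.0007  0.0146] turn [0.001 0.    0.002]
```

The spring is now pushing back with about 8 N. I'll press on to the collar.

>>> step_arm(series=[{"x": 0.0, "y": 0.0, "z": 0.005, "ax": 0.0, "ay": 0.0, "az": 0.0, "grip": 1.0}, {"x": 0.0, "y": 0.0, "z": 0.01, "ax": 0.0, "ay": 0.0, "az": 0.0, "grip": 1.0}, {"x": 0.0, "y": 0.0, "z": 0.014, "ax": 0.0, "ay": 0.0, "az": 0.0, "grip": 1.0}, {"x": 0.0, "y": 0.0, "z": 0.014, "ax": 0.0, "ay": 0.0, "az": 0.0, "grip": 1.0}, {"x": 0.0, "y": 0.0, "z": 0.014, "ax": 0.0, "ay": 0.0, "az": 0.0, "grip": 1.0}])

```text
time: 10.85
tool_pos: [0.5254, 0.2022, 0.1084]
tcp_rot: [1.748, 2.61, 0.001]
wrist_force: [-3.6, -0.6, 8.1]
width: 0.238
grip_force: 119.8
```

>>> step_arm(series=[{"x": 0.0, "y": 0.0, "z": 0.002, "ax": 0.0, "ay": 0.0, "az": 0.0, "grip": 1.0}, {"x": 0.0, "y": 0.0, "z": 0.004, "ax": 0.0, "ay": 0.0, "az": 0.0, "grip": 1.0}, {"x": 0.0, "y": 0.0, "z": 0.004, "ax": 0.0, "ay": 0.0, "az": 0.0, "grip": 1.0}, {"x": 0.0, "y": 0.0, "z": 0.004, "ax": 0.0, "ay": 0.0, "az": 0.0, "grip": 1.0}])

```text
time: 11.25
tool_pos: [0.5254, 0.2021, 0.108]
tcp_rot: [1.748, 2.61, 0.001]
wrist_force: [-6.4, -3.1, 17.0]
width: 0.24
grip_force: 120.9
```

The collar has met the boss: z stopped at 0.108 and the force jumped. I'll add a little more push for margin.

>>> step_arm(series=[{"x": 0.0, "y": 0.0, "z": 0.002, "ax": 0.0, "ay": 0.0, "az": 0.0, "grip": 1.0}, {"x": 0.0, "y": 0.0, "z": 0.004, "ax": 0.0, "ay": 0.0, "az": 0.0, "grip": 1.0}, {"x": 0.0, "y": 0.0, "z": 0.004, "ax": 0.0, "ay": 0.0, "az": 0.0, "grip": 1.0}, {"x": 0.0, "y": 0.0, "z": 0.004, "ax": 0.0, "ay": 0.0, "az": 0.0, "grip": 1.0}, {"x": 0.0, "y": 0.0, "z": 0.004, "ax": 0.0, "ay": 0.0, "az": 0.0, "grip": 1.0}])

```text
time: 11.75
tool_pos: [0.5254, 0.2022, 0.1079]
tcp_rot: [1.748, 2.61, 0.001]
wrist_force: [-12.4, -4.6, 27.1]
width: 0.24
grip_force: 122.6
```

```bash
python3 - <<'E'
from h import *
plan([.525,.202,.1077],22.3)
c=snap('scene','s5')
cv2.imwrite('pics/m5.png',cv2.resize(c['img'][115:190,253:323],(560,600),interpolation=cv2.INTER_CUBIC)[...,::-1])
E
```

```text
t 11.75 pos [0.5254 0.2022 0.1079] yaw 22.38 F [-12.4  -4.6  27.1] w 0.24 gf 122.6 q [ 0.32  0.16  1.97 -0.    1.01 -0.07]
shift [-0.0001 -0.0009  0.0004] turn [0.002 0.    0.003]
```

View pics/m5.png

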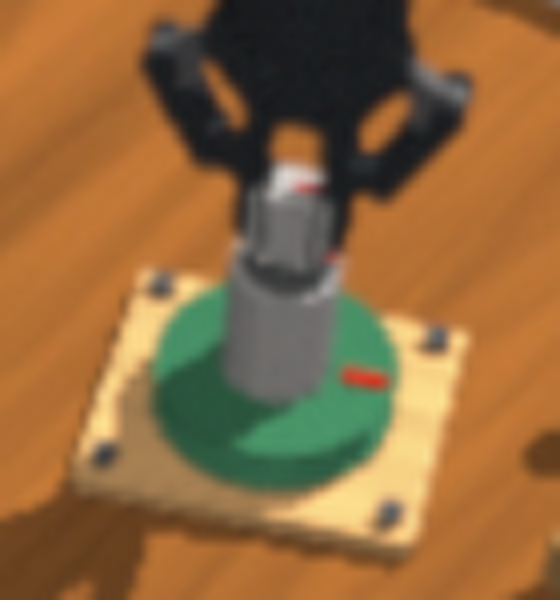

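The collar at (285,275) sits on the boss top with no gap, and the shaft's red mark at (333,262) lines up with the keyway mark. The arm is pressing with 27 N. I'm handing it in.

```bash
python3 -c "
from h import *
print(bot.finish_job())"
```

```text
the job is handed in; nothing more can be done
None
```

The keyed shaft is fully home in the pulley, with its key in the keyway and its collar on the boss. The arm still grips it at about 120 N and presses it down with about 27 N; the job was handed in at about 12 s, but no verdict came back.

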